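Clear up the spice tubes after the griddle

TASK

Cooking is over. First, before lifting any tube, switch the griddle off by turning its knob anticlockwise all the way to the stop. Then take the open, empty spice tubes out of the wooden rack and put them in the orange bowl for washing, and bring all the capped tubes back from the steel caddy so that every capped tube stands fully down in a rack hole of its own; keep the bowl upright and do not disturb the teapot or the tongs.

Things in the scene. Friction and masses are not known exactly. Their poses are not given: they have to be found in the camera images.
- griddle: square electric griddle, fixed, dark 270 mm square plate (top rim 71 mm above the counter) with a steel control strip 75 mm deep along its side nearest the robot, strip top 50 mm high; origin: centre of the plate's square on the counter; its x axis points away from the strip
- knob (a joint): griddle thermostat knob on the control strip, upright axis, with a bar grip across its top; rad, 0 = off = fully anticlockwise (seen from above) at the end stop, where the bar lies along the griddle's x axis; grows clockwise to 2.6; at reading q the bar has turned clockwise by q
- knob_grip (a point): point on the knob's axis at the height where its 44 mm long bar grip is pinched
- rack: storage rack for spice tubes, fixed: brown wooden block 52 x 250 x 55 mm high with five 23 mm round holes, 45 mm deep, in one row 46 mm apart along its own y axis; origin: centre of its underside
- caddy: griddle-side caddy, fixed: steel block 52 x 200 x 55 mm high with four 23 mm round holes, 45 mm deep, in one row 46 mm apart along its own y axis, at y = -69, -23, 23, 69 mm; origin: centre of its underside
- bowl: loose orange plastic bowl, rim 180 mm across, 65 mm high, origin: centre of its underside
- teapot: closed white ceramic teapot, about 111 mm high, 110 mm across the belly, bystander; origin: centre of its underside
- tongs_griddle: steel tongs, 190 mm long along their x axis, 22 mm high, lying on the griddle plate, bystander; origin: under their middle
- tongs_counter: steel tongs, 190 mm long along their x axis, 22 mm high, lying on the counter beyond the rack, bystander; origin: under their middle
- rack_hole0 (a point): centre of the mouth of the rack's hole 0 (at y = -92 mm in the rack's frame), level with the rack's top; tubes stand in it 45 mm deep
- rack_hole1 (a point): centre of the mouth of the rack's hole 1 (at y = -46 mm in the rack's frame), level with the rack's top; tubes stand in it 45 mm deep
- rack_hole2 (a point): centre of the mouth of the rack's hole 2 (at y = 0 mm in the rack's frame), level with the rack's top; tubes stand in it 45 mm deep
- rack_hole3 (a point): centre of the mouth of the rack's hole 3 (at y = 46 mm in the rack's frame), level with the rack's top; tubes stand in it 45 mm deep
- rack_hole4 (a point): centre of the mouth of the rack's hole 4 (at y = 92 mm in the rack's frame), level with the rack's top; tubes stand in it 45 mm deep
- full1: capped metal spice tube: 20 mm round body with tapered foot, 108 mm long in all, its top 32 mm (76 to 108 mm up) a 24 mm square black cap; 50 g; origin: centre of its foot, z along the tube towards the cap; starts in a caddy hole (may be absent)
- full2: capped metal spice tube: 20 mm round body with tapered foot, 108 mm long in all, its top 32 mm (76 to 108 mm up) a 24 mm square black cap; 50 g; origin: centre of its foot, z along the tube towards the cap; starts in a caddy hole (may be absent)
- full3: capped metal spice tube: 20 mm round body with tapered foot, 108 mm long in all, its top 32 mm (76 to 108 mm up) a 24 mm square black cap; 50 g; origin: centre of its foot, z along the tube towards the cap; starts in a caddy hole (may be absent)
- full4: capped metal spice tube: 20 mm round body with tapered foot, 108 mm long in all, its top 32 mm (76 to 108 mm up) a 24 mm square black cap; 50 g; origin: centre of its foot, z along the tube towards the cap; starts in a caddy hole (may be absent)
- kept: capped metal spice tube: 20 mm round body with tapered foot, 108 mm long in all, its top 32 mm (76 to 108 mm up) a 24 mm square black cap; 50 g; origin: centre of its foot, z along the tube towards the cap; starts in a rack hole already
- empty1: empty open spice tube: 20 mm round metal body with tapered foot, 95 mm long, round all the way up to its open mouth, no cap; 50 g; origin: centre of its foot, z along the tube to its mouth; starts in a rack hole (may be absent)
- empty2: empty open spice tube: 20 mm round metal body with tapered foot, 95 mm long, round all the way up to its open mouth, no cap; 50 g; origin: centre of its foot, z along the tube to its mouth; starts in a rack hole (may be absent)
- empty3: empty open spice tube: 20 mm round metal body with tapered foot, 95 mm long, round all the way up to its open mouth, no cap; 50 g; origin: centre of its foot, z along the tube to its mouth; starts in a rack hole (may be absent)
- empty4: empty open spice tube: 20 mm round metal body with tapered foot, 95 mm long, round all the way up to its open mouth, no cap; 50 g; origin: centre of its foot, z along the tube to its mouth; starts in a rack hole (may be absent)
There are look-alikes about, which are no part of the job. What is shaped like the full2 but blue is not meant.

How it is judged:
On the way, in this order (a step that is already met when the one before it is completed fails the run):
1. the griddle knob is turned fully anticlockwise, to off (value of joint knob below 0.09 rad), for 0.2 s.
2. after that, all empty tubes get into the bowl and all capped tubes into rack holes (z of each of full1, full2, full3, full4, kept in the frame of rack below 0.017 m and angle between each of full1, full2, full3, full4, kept's own z axis and vertical below 0.15 rad and (horizontal distance between full1 and rack_hole0 below 0.007 m or horizontal distance between full1 and rack_hole1 below 0.007 m or horizontal distance between full1 and rack_hole2 below 0.007 m or horizontal distance between full1 and rack_hole3 below 0.007 m or horizontal distance between full1 and rack_hole4 below 0.007 m) and (horizontal distance between full2 and rack_hole0 below 0.007 m or horizontal distance between full2 and rack_hole1 below 0.007 m or horizontal distance between full2 and rack_hole2 below 0.007 m or horizontal distance between full2 and rack_hole3 below 0.007 m or horizontal distance between full2 and rack_hole4 below 0.007 m) and (horizontal distance between full3 and rack_hole0 below 0.007 m or horizontal distance between full3 and rack_hole1 below 0.007 m or horizontal distance between full3 and rack_hole2 below 0.007 m or horizontal distance between full3 and rack_hole3 below 0.007 m or horizontal distance between full3 and rack_hole4 below 0.007 m) and (horizontal distance between full4 and rack_hole0 below 0.007 m or horizontal distance between full4 and rack_hole1 below 0.007 m or horizontal distance between full4 and rack_hole2 below 0.007 m or horizontal distance between full4 and rack_hole3 below 0.007 m or horizontal distance between full4 and rack_hole4 below 0.007 m) and (horizontal distance between kept and rack_hole0 below 0.007 m or horizontal distance between kept and rack_hole1 below 0.007 m or horizontal distance between kept and rack_hole2 below 0.007 m or horizontal distance between kept and rack_hole3 below 0.007 m or horizontal distance between kept and rack_hole4 below 0.007 m) and horizontal distance between each of empty1, empty2, empty3, empty4 and bowl below 0.09 m and z of empty1 in the frame of bowl between -0.002 and 0.09 m and linear speed of each of empty1, empty2, empty3, empty4 below 0.05 m/s and z of empty2 in the frame of bowl between -0.002 and 0.09 m and z of empty3 in the frame of bowl between -0.002 and 0.09 m and z of empty4 in the frame of bowl between -0.002 and 0.09 m), for 0.2 s.
At the end, for the whole second after the job is handed in: Knob within 0.09 rad of off; each capped tube upright (0.15 rad) in a rack hole, foot within 7 mm of its axis and floor; each empty at rest in the bowl, its foot within 90 mm of the bowl's axis and under 90 mm above its underside; bowl at rest, upright (0.25 rad) (all of step 2 and value of joint knob below 0.09 rad and angle between bowl's own z axis and vertical below 0.25 rad and linear speed of bowl below 0.05 m/s); the robot touches nothing.
It fails at once if a tube is lifted out while the griddle is still on (value of joint knob above 0.15 rad and distance of any of full1, full2, full3, full4, empty1, empty2, empty3, empty4, kept from where it was at the start of the episode above 0.03 m).
It fails at once if the teapot or a pair of tongs is shifted by more than 30 mm (distance of any of teapot, tongs_griddle, tongs_counter from where it was at the start of the episode above 0.03 m).
Of empty1, empty2, empty3, empty4 only 2 to 3 are there at a start; the rules pass over those that are not, and their reading is None.
Of full1, full2, full3, full4 only 3 to 4 are there at a start; the rules pass over those that are not, and their reading is None.
At some moment in a run one of bowl may be knocked a few centimetres aside while the robot is not near it.
Once in a run the grip may slacken for a moment while it holds something.
It also fails if it takes over 208 s, if anything falls off the work surface, if the arm or the gripper's body presses on something with over 40 N, if the wrist force passes 120 N, or if a joint passes its speed limit or range.

ROBOT

A 6-joint arm with a two-finger parallel gripper is mounted at the origin on the work surface. World frame = base frame: x ahead of the robot, y to its left, z up, the work surface at z = 0. Lengths are in m, angles in rad, forces in N, time in s.
With the tool pointing down it reaches from about 0.325 to 0.775 m from the base axis. Payload 5.5 kg.
Tool frame: the origin (TCP) lies between the finger pads; the fingertips stand 8 mm ahead of it and the grasp point (between the pads) lies 11 mm behind it (tcp_to_tips is the distance from the TCP to the fingertips, in m); z points along the fingers, y is the line along which they close (so a half turn about z gives the same grasp; the last joint's range is limited). The gripper opens to 88 mm and grips with 3 to 60 N. Pads are 20 mm wide; open, the fingers measure 115 mm over their backs; the gripper's body (75 mm by 178 mm) begins 61 mm behind the grasp point.
Start: joints at [1.203, 0.091, 1.231, -0, 1.82, -0.057], TCP at [0.183, 0.571, 0.231] pointing down, gripper open.
Joint ranges: [-2.87, 2.87], [-0.86, 2.18], [0.17, 2.46], [-1.51, 4.65], [0.06, 2.69], [-2.65, 2.65]. Speed limits (rad/s): [2.57, 2.57, 3.01, 3.14, 3.14, 3.14].

INTERFACE

Orientations are given as a unit quaternion [w, x, y, z].
In Python, from bench import * gives the robot as it stands. Calls block until the motion is done:
- move_to(position, orientation): joint-space move of the TCP to a pose.
- move_l(position, speed=0.15, orientation=None): straight line of the TCP; orientation=None keeps the orientation; speed is the mean speed in m/s.
- movej(angles): joint-space move.
- gripper_open() and close(): open the fingers fully, or close them until they stop; the grip force is fixed at half the most.
- hold(seconds).
- inverse_kinematics(position, orientation): joint angles nearest the present ones, or None.
- state(): the state.
- get_image(name): name is "scene" or "top"; returns a dict with "frame" (400x640x3 uint8, blue, green, red), "depth" (400x640 float32, m along the optical axis (not along the pixel's ray), 0 where there is no reading), "camera_matrix" (3x3 intrinsics, pixels), "k1" (the pictures are not rectified: a ray, as slopes to the right and down, at radius r is drawn at 1 + k1 r^2 times it, then the intrinsics apply), "view" (4x4, takes a point from world to camera coordinates). Camera axes: x right, y up, looking along -z (the intrinsics and any distortion apply to the point x, -y, -z); pixel columns grow to the right and rows downward; lengths in m; the calibration is good to about 2 mm. A picture is of the moment at which its call begins.
A pose or a line that the arm cannot do raises IKError and nothing moves.
- job_done(): hands the job in; it is judged then, once.
The state is a dict: "time": time; "joint_pos": joint angles; "dq": joint speeds; "joint_torque": joint torques, N m; "ee_pos": TCP position; "ee_rot": TCP orientation; "ft_force": force on the tool from outside, world axes, zero at the start; "moment": the same for the moment, N m; "finger_gap": finger opening in m; "finger_force": force on a finger pad.
Only numpy, scipy, OpenCV 4.12 (cv2) and the standard library are available. Lean on these libraries where they do the work, as an engineer would, in place of code of your own. Each camera call takes 0.05 s, during which the arm holds its last target. There are 200 camera calls.

## Working session

There is one attempt and no reset: what is moved stays moved. The work goes in short steps, each a Python script; the robot and the scene stay as the last script left them, time stands still between calls to the robot, and variables do not carry over. Pictures are saved under pics/ and viewed, at most 14 in all, crops included, and the job is handed in when it is done.

```bash
ls; mkdir -p pics; python3 - <<'E'
from bench import *
import cv2,numpy as np,pickle
d={}
for n in("scene","top"):
    im=get_image(n);d[n]=im;cv2.imwrite(f"pics/{n}0.png",im["frame"])
    print(n,im["camera_matrix"],im["k1"],np.round(im["view"],3), -im["view"][:3,:3].T@im["view"][:3,3])
pickle.dump(d,open("d0.pkl","wb"))
print(state())
E
```

```text
pics
scene [[476.16998735   0.         319.98466041]
 [  0.         476.16998735 200.39367856]
 [  0.           0.           1.        ]] -0.140851060449884 [[-0.903  0.429  0.02   0.549]
 [-0.292 -0.647  0.705  0.103]
 [ 0.315  0.631  0.709 -1.396]
 [ 0.     0.     0.     1.   ]] [0.96532292 0.71194888 0.90712768]
top [[494.70082478   0.         316.23434575]
 [  0.         494.70082478 194.32586856]
 [  0.           0.           1.        ]] 0.024278896589729614 [[ 0.021 -1.    -0.01  -0.012]
 [ 0.993  0.02   0.117 -0.578]
 [-0.117 -0.012  0.993 -1.307]
 [ 0.     0.     0.     1.   ]] [ 0.42170524 -0.01671305  1.36586386]
{'time': 0.1, 'joint_pos': array([ 1.20328510e+00,  9.18171571e-02,  1.23173073e+00, -1.74848148e-05,
        1.81982659e+00, -5.67070061e-02]), 'dq': array([ 0.00067417, -0.00076506, -0.00281906,  0.0018816 , -0.00058985,
        0.00044369]), 'joint_torque': array([ 1.97398818e-03, -4.47862029e+01, -4.07565880e+01,  6.98875263e-02,
        2.85457954e-02, -1.22084793e-04]), 'ee_pos': array([0.1834158 , 0.57101523, 0.22961946]), 'ee_rot': array([-1.79272265e-04,  1.54779437e-01,  9.87948649e-01, -8.72730906e-04]), 'ft_force': array([ 0.17261943,  0.33127905, -0.03670865]), 'moment': array([ 0.00732045,  0.05078184, -0.01339727]), 'finger_force': 0.0, 'finger_gap': 0.08785464981746643}
```

View pics/scene0.png

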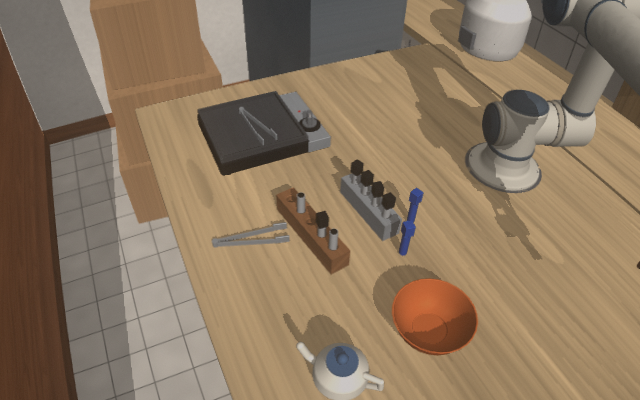

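View pics/top0.png

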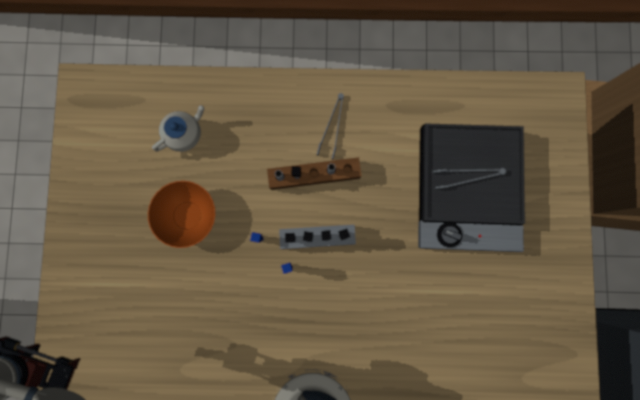

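The scene shows the rack, caddy, bowl, teapot, griddle with its knob, and two blue look-alikes in front of the caddy. In top, the rack runs from about (268,178) to (360,168) with empties near (279,174) and (331,168) and the kept tube at (296,171). The caddy has 4 capped tubes near (290..344,236), the knob is at (450,234) and the bowl at (181,214). Enlarging these areas next.

```bash
python3 - <<'E'
import cv2,pickle,numpy as np
d=pickle.load(open("d0.pkl","rb"))
def crop(n,x,y,w,h,s,f,g=1.0):
    c=d[n]["frame"][y:y+h,x:x+w]; c=cv2.resize(c,None,fx=s,fy=s,interpolation=cv2.INTER_CUBIC)
    c=np.clip(c*g,0,255).astype(np.uint8)
    for i in range(0,w,10): 
        cv2.line(c,(i*s,0),(i*s,6),(255,255,255),1); 
        if i%20==0: cv2.putText(c,str(x+i),(i*s,18),0,.4,(255,255,255),1)
    for i in range(0,h,10):
        cv2.line(c,(0,i*s),(6,i*s),(255,255,255),1); cv2.putText(c,str(y+i),(8,i*s+4),0,.4,(255,255,255),1)
    cv2.imwrite(f,c)
crop("top",258,150,112,125-21,7,"pics/t_rack.png",1.6) if False else crop("top",260,152,110,84,7,"pics/t_rack.png",1.6)
crop("top",410,210,114,50,7,"pics/t_knob.png",1.6)
crop("scene",265,150,160,125,5,"pics/s_rack.png",1.2)
crop("scene",270,85,80,70,8,"pics/s_knob.png",1.2)
E
```

```text
(no output)
```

View pics/t_rack.png

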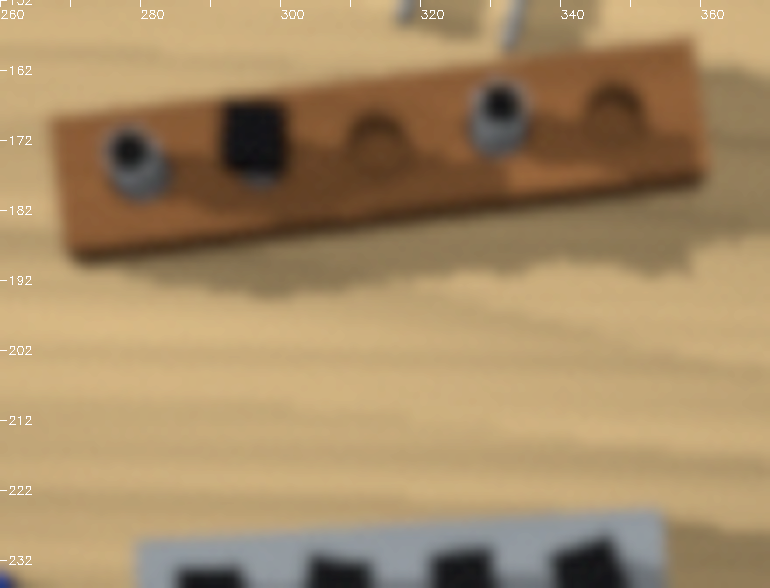

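View pics/t_knob.png

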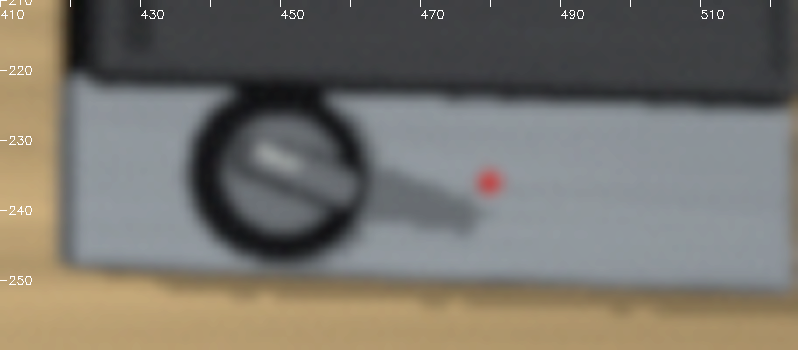

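View pics/s_rack.png

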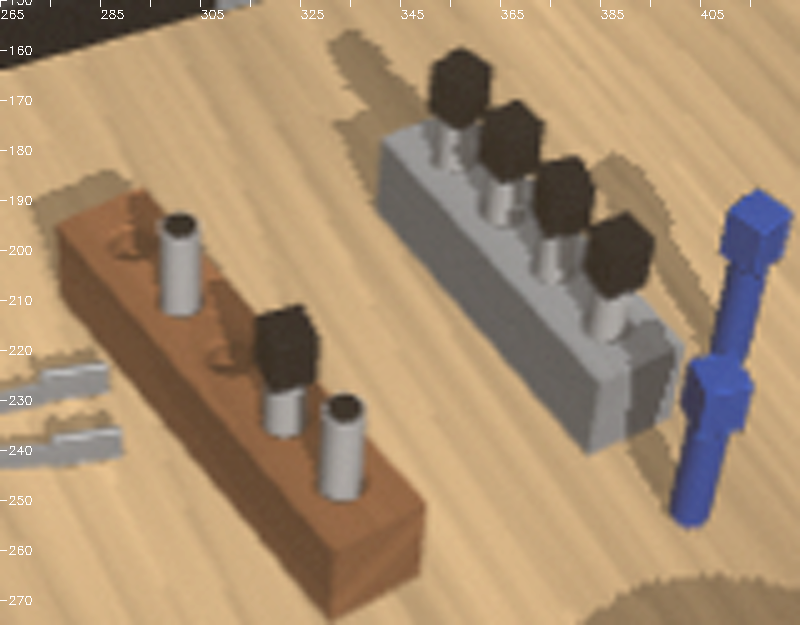

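View pics/s_knob.png

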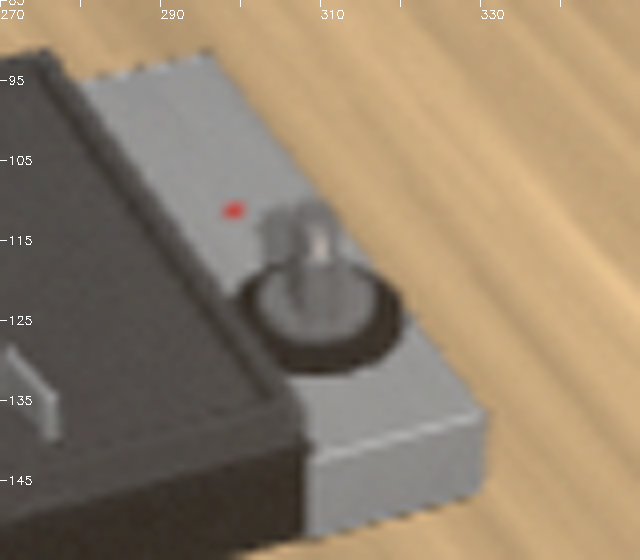

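The crops give rack corners, cap outlines and the knob. The bar is turned about 114° clockwise of the griddle's x axis, with its centre near top pixel (449.5,235) and scene pixel (309.5,120). Next I fit poses from both views and check heights against depth.

```bash
cat > vis.py <<'E'
import numpy as np,cv2
from scipy.optimize import least_squares
def proj(im,P):
    P=np.atleast_2d(P); c=P@im["view"][:3,:3].T+im["view"][:3,3]
    a=np.c_[c[:,0],-c[:,1]]/-c[:,2:]; a=a*(1+im["k1"]*(a**2).sum(1,keepdims=True))
    K=im["camera_matrix"]; return a*[K[0,0],K[1,1]]+K[:2,2]
def slopes(im,uv):
    K=im["camera_matrix"]; return cv2.undistortPoints(np.array(uv,float).reshape(-1,1,2),K,np.array([im["k1"],0,0,0,0]))[:,0]
def atz(im,uv,z):
    s=slopes(im,uv); R=im["view"][:3,:3]; o=-R.T@im["view"][:3,3]
    d=np.c_[s[:,0],-s[:,1],-np.ones(len(s))]@R; return o+d*((np.asarray(z)-o[2])/d[:,2])[:,None]
def cloud(im):
    h,w=im["depth"].shape; v,u=np.mgrid[:h,:w]; s=slopes(im,np.c_[u.ravel(),v.ravel()]); D=im["depth"].ravel()
    c=np.c_[s[:,0]*D,-s[:,1]*D,-D]; R=im["view"][:3,:3]
    P=(c-im["view"][:3,3])@R; P[D==0]=np.nan; return P.reshape(h,w,3)
def tri(ims,uvs):
    return least_squares(lambda p:np.concatenate([proj(i,p)[0]-u for i,u in zip(ims,uvs)]),[.5,0,.1])
def fit(ims,loc,uvs,x0):  # x,y,yaw,z offset of listed points
    def f(q):
        c,s=np.cos(q[2]),np.sin(q[2]); r=[]
        for im,l,u in zip(ims,loc,uvs):
            l=np.array(l); P=np.c_[q[0]+c*l[:,0]-s*l[:,1],q[1]+s*l[:,0]+c*l[:,1],q[3]+l[:,2]]
            r.append((proj(im,P)-u).ravel())
        return np.concatenate(r)
    return least_squares(f,x0)
E
python3 - <<'E'
import pickle; from vis import *
d=pickle.load(open("d0.pkl","rb"));T,S=d["top"],d["scene"]
cv=lambda a,x,y,s:np.c_[x+(np.array(a)[:,0]+.5)/s-.5,y+(np.array(a)[:,1]+.5)/s-.5]
tr=lambda a:cv(a,260,152,7); tk=lambda a:cv(a,410,210,7); sr=lambda a:cv(a,265,150,5); sk=lambda a:cv(a,270,85,8)
np.set_printoptions(precision=4,suppress=True)
X,Y=.026,.125
r=fit([T,S],[[[X,Y,0],[X,-Y,0],[-X,Y,0],[-X,-Y,0]],[[X,-Y,0],[-X,-Y,0],[X,Y,0],[-X,Y,0]]],
 [tr([(52,118),(693,40),(74,250),(706,176)]),sr([(57,228),(145,188),(330,548),(425,503)])],[.6,0,0,.05])
print("rack",r.x,r.fun)
Y=.1
r=fit([T,S],[[[X,Y,0],[X,-Y,0]],[[X,-Y,0],[X,Y,0],[-X,Y,0]]],[tr([(137,543),(662,512)]),sr([(380,148),(597,380),(683,345)])],[.45,0,0,.05])
print("caddy",r.x,r.fun)
# tube tops: rim centres
for n,a,b in [("e1",(129,150),(345,407)),("e2",(500,103),(180,226))]:
    q=tri([T,S],[tr([a])[0],sr([b])[0]]);print(n,q.x,q.fun)
q=tri([T,S],[tk([(488,183)])[0],sk([(233,210)])[0]]);print("red dot",q.x,q.fun)
q=tri([T,S],[tk([(280,175)])[0],sk([(320,298)])[0]]);print("knob disc",q.x,q.fun)
C=cloud(T)
print("z top knob");print(np.round(C[226:246:1,440:462:2,2]*1000))
Cs=cloud(S);print("z scene knob");print(np.round(Cs[106:126:1,300:320:2,2]*1000))
print("strip corners",atz(T,tk([(70,265),(790,290)]),.05),"plate edge",atz(T,tk([(95,80),(788,100)]),.071))
print("bowl", [atz(T,[[u,v]],.065)[0] for u,v in((148,214),(215,214),(181,181),(181,247))])
print("caps",np.round(C[237,284:352:1,2]*1000))
E
```

```text
rack [0.6356 0.0058 0.14   0.0517] [ 0.0505 -0.0685  0.6024  0.0476 -1.0105  0.0787  1.2409 -0.4416  0.0473
 -0.624  -0.1771 -0.1055  0.5338  0.9567  0.1735  0.2638]
caddy [ 0.4638 -0.0067  0.0869  0.0504] [ 0.2649  0.0857  0.3855 -0.499  -0.0749 -1.2997  0.4137  1.1291  0.2678
  0.3413]
e1 [0.623  0.0985 0.1057] [-0.0538  0.0757 -0.0791 -0.0146]
e2 [ 0.6434 -0.0379  0.1051] [-0.0335  0.0518 -0.0562 -0.0118]
red dot [ 0.4756 -0.4326  0.0519] [ 0.1581 -0.2584  0.3526  0.0806]
knob disc [ 0.4759 -0.3517  0.0633] [ 0.0499 -0.0787  0.1049  0.0228]
z top knob
[[ 55.  59.  55.  51.  52.  52.  56.  58.  57.  59.  51.]
 [ 55.  53.  55.  59.  61.  62.  61.  59.  55.  58.  49.]
 [ 54.  58.  55.  65.  69.  60.  67.  65.  53.  55.  47.]
 [ 60.  57.  67.  86.  63.  62.  62.  64.  63.  50.  58.]
 [ 54.  56.  71.  94.  94.  94.  64.  65.  64.  58.  57.]
 [ 57.  56.  75.  96.  93.  95.  97.  66.  66.  58.  58.]
 [ 57.  62.  80.  92.  92.  91.  98.  90.  65.  57.  54.]
 [ 56.  59.  88.  90.  92.  93.  96.  92.  91.  68.  56.]
 [ 54.  63.  77.  94.  97.  94.  90.  89.  90.  93.  93.]
 [ 59.  61.  65. 
[... 1419 characters left out ...]
64. 66. 71. 69. 69. 66. 58. 59.]
 [71. 55. 62. 66. 67. 66. 67. 65. 58. 61.]]
strip corners [[ 0.4408 -0.276   0.05  ]
 [ 0.4375 -0.5441  0.05  ]] plate edge [[ 0.5093 -0.2814  0.071 ]
 [ 0.5072 -0.537   0.071 ]]
bowl [array([0.5136, 0.4416, 0.065 ]), array([0.517 , 0.2651, 0.065 ]), array([0.6031, 0.3594, 0.065 ]), array([0.4288, 0.3501, 0.065 ])]
caps [ 59. 114. 117. 122. 117. 114. 122. 120. 118. 119. 118.  31.  54.  54.
  50.  55.  53.  59.  54. 116. 114. 119. 120. 122. 120. 118. 119. 116.
 118.  55.  54.  54.  57.  57.  55.  52.  51.  54. 115. 118. 117. 121.
 117. 118. 113. 117. 121. 114.  52.  57.  59.  51.  57.  54.  56.  50.
  99. 115. 115. 121. 119. 116. 114. 119. 113. 115.  55.  52.]
```

Depth and triangulation agree: bar top at 94 mm, knob disc at 65 mm, plate rim at 71 mm, cap tops at 118 mm and rim tops at 105 mm. I'll refine the rack, caddy, caps and bar, then turn the knob with the tips just above the plate rim.

```bash
cat > act.py <<'E'
from bench import *
import numpy as np
def down(phi): a=(phi+np.pi/2)/2; return [0,np.cos(a),np.sin(a),0]
def lin(x,y,z,phi=None,speed=.15): move_l([x,y,z],speed=speed,orientation=None if phi is None else down(phi))
def ft(): s=state(); return np.round(np.r_[s["ft_force"],s["moment"]],2),round(s["finger_gap"],4),round(s["time"],1)
E
python3 - <<'E'
import pickle,json; from vis import *; from act import *
np.set_printoptions(precision=4,suppress=True)
d=pickle.load(open("d0.pkl","rb"));T,S=d["top"],d["scene"]
cv=lambda a,x,y,s:np.c_[x+(np.array(a)[:,0]+.5)/s-.5,y+(np.array(a)[:,1]+.5)/s-.5]
tr=lambda a:cv(a,260,152,7); sr=lambda a:cv(a,265,150,5)
X,Y=.026,.125
ex=[[0,.092,.05],[0,-.046,.05],[0,0,0],[0,-.092,0]]
r=fit([T,S],[[[X,Y,0],[X,-Y,0],[-X,Y,0],[-X,-Y,0]]+ex,[[X,-Y,0],[-X,-Y,0],[X,Y,0],[-X,Y,0]]+ex],
 [tr([(52,118),(693,40),(74,250),(706,176),(129,150),(500,103),(377,146),(614,115)]),sr([(57,228),(145,188),(330,548),(425,503),(345,407),(180,226),(230,357),(128,244)])],[.6,0,0,.05])
print("rack",r.x,r.fun.reshape(-1,2))
C=cloud(T);Cs=cloud(S)
P=np.r_[C[150:260,265:470].reshape(-1,3),Cs[80:290,260:420].reshape(-1,3)]
def blob(cx,cy,rad,z0,z1,PP=P):
    m=(np.hypot(PP[:,0]-cx,PP[:,1]-cy)<rad)&(PP[:,2]>z0)&(PP[:,2]<z1);return PP[m]
import cv2
for src,PP in (("top",C[150:260,265:470].reshape(-1,3)),("scene",Cs[80:290,260:420].reshape(-1,3))):
    b=blob(.476,-.352,.04,.085,.12,PP); w,v=np.linalg.eigh(np.cov(b[:,:2].T)); 
    print(src,"bar",len(b),b.mean(0),cv2.minAreaRect(b[:,:2].astype(np.float32)*1000),np.arctan2(*v[::-1,1]))
    for i,y in enumerate((69,23,-23,-69)):
        c=np.array([.4638-np.sin(.087)*y/1e3,-.0067+y/1e3*np.cos(.087)])
        b=blob(*c,.022,.108,.13,PP); print(" cap",i,c,len(b),b.mean(0),cv2.minAreaRect(b[:,:2].astype(np.float32)*1000))
Q=Cs.reshape(-1,3);fr=S["frame"].reshape(-1,3).astype(int);m=(fr[:,0]>fr[:,2]+70)&(Q[:,0]<.6)&(Q[:,1]<.2)
for b in Q[m&(Q[:,2]>.03)][::40]: print("blue",b)
E
```

```text
rack [0.6361 0.0067 0.1424 0.0532] [[-0.3282 -0.232 ]
 [ 0.292  -0.3538]
 [-1.3404 -0.071 ]
 [ 0.9797 -0.8314]
 [ 0.3461  0.2275]
 [ 0.3326  0.4667]
 [ 0.5255 -0.3908]
 [ 0.6563 -0.1208]
 [-0.1305 -0.702 ]
 [-0.3517 -0.2227]
 [ 0.6568  0.8648]
 [ 0.2889  0.1218]
 [-0.3021  0.5073]
 [ 0.0597  0.218 ]
 [ 0.2946 -0.0502]
 [ 1.0481 -0.0654]]
top bar 96 [ 0.476  -0.3519  0.0929] ((476.2034606933594, -352.31768798828125), (40.839847564697266, 14.667227745056152), 67.08153533935547) 1.2026872663235983
 cap 0 [0.4578 0.062 ] 97 [0.4581 0.0636 0.1167] ((457.8388977050781, 63.575904846191406), (22.7327880859375, 23.216014862060547), 1.356627106666565)
 cap 1 [0.4618 0.0162] 95 [0.4622 0.0175 0.1171] ((462.1897888183594, 17.69161605834961), (24.18482208251953, 23.76185417175293), 82.08656311035156)
 cap 2 [ 0.4658 -0.0296] 90 [ 0.4658 -0.0284  0.1173] ((466.01849365234375, -28.250835418701172), (23.41063117980957, 23.5252685546875), 9.216288566589355)
 cap 3 [ 0.4698 -0.0754] 90 [ 0.4696 -0.0738  0.117 ] ((469.9439697265625, -73.823974609375), (23.056926727294922, 23.422500610351562), 19.694046
[... 190 characters left out ...]
111 [0.4628 0.0678 0.1169] ((460.91455078125, 65.42156219482422), (26.027708053588867, 27.064987182617188), 1.064727544784546)
 cap 1 [0.4618 0.0162] 103 [0.4668 0.0224 0.1175] ((465.93072509765625, 20.00438690185547), (26.165658950805664, 24.868337631225586), 80.98688507080078)
 cap 2 [ 0.4658 -0.0296] 98 [ 0.4705 -0.0232  0.117 ] ((470.4892272949219, -24.90717124938965), (24.96009063720703, 25.23476791381836), 14.33960247039795)
 cap 3 [ 0.4698 -0.0754] 96 [ 0.4749 -0.0689  0.1166] ((471.99267578125, -71.39942169189453), (28.483074188232422, 26.2022762298584), 25.363040924072266)
blue [0.3775 0.0604 0.1092]
blue [0.3775 0.0819 0.1113]
blue [0.4508 0.1544 0.1095]
blue [0.4591 0.1639 0.106 ]
```

```bash
python3 - <<'E'
from act import *
import cv2
x,y,p=.476,-.352,-.38
move_to([x,y,.20],down(p)); 
lin(x,y,.120); lin(x,y,.084,speed=.06); print(ft(),state()["joint_pos"])
close(); hold(.2); print("closed",ft())
q0=np.array(state()["joint_pos"]); j=q0.copy()
for k in range(1,23):
    j[5]=q0[5]-.1*k
    if j[5]<-2.6: break
    movej(j); f=ft(); print(k,f)
    if abs(f[0][5])>4 or f[0][:3]@f[0][:3]>900: break
hold(.3);print(ft())
im=get_image("top");cv2.imwrite("pics/knob1.png",cv2.resize(im["frame"][200:260,400:520],None,fx=5,fy=5))
E
```

```text
(array([ 0.63, -0.12, -0.29, -0.09,  0.12,  0.04]), 0.0874, 4.9) [-6.94214279e-01  9.04173804e-02  1.49100221e+00  4.76470995e-05
  1.56010004e+00 -3.14198487e-01]
closed (array([ 6.14, -1.16, -2.88, -0.54, -0.8 ,  0.03]), 0.0138, 6.2)
1 (array([ 1.07, -0.79, -1.06, -0.18, -0.04, -0.01]), 0.0138, 6.5)
2 (array([ 2.57, -2.33, -0.8 , -0.26, -0.18,  0.02]), 0.014, 6.7)
3 (array([ 4.72, -1.58, -1.42, -0.32, -0.53,  0.07]), 0.0136, 7.0)
4 (array([ 3.83, -1.57, -1.62, -0.35, -0.67,  0.05]), 0.0141, 7.2)
5 (array([ 5.23, -2.02, -2.84, -0.29, -0.84,  0.03]), 0.0137, 7.5)
6 (array([ 5.48, -2.25, -3.48, -0.32, -0.91,  0.04]), 0.0137, 7.7)
7 (array([ 6.31, -1.35, -2.4 , -0.32, -0.94,  0.05]), 0.0139, 8.0)
8 (array([ 6.56, -0.71, -3.55, -0.27, -1.05,  0.07]), 0.0138, 8.2)
9 (array([ 6.86, -1.01, -2.  , -0.31, -1.14,  0.03]), 0.0138, 8.5)
10 (array([ 5.64, -0.97, -4.18, -0.27, -1.17,  0.03]), 0.014, 8.7)
11 (array([ 7.52, -1.38, -2.65, -0.22, -1.23,  0.01]), 0.0134, 9.0)
12 (array([ 7.99, -0.28, -3.21, -0.16, -1.22,  0.01]), 0.0139, 9.2)
13 (array([ 7.84, -1.1 , -2.53, -0.13, -1.32,  0.02]), 0.0136, 9.5)
14 (array([ 8.52,  0.74, -2.34, -0.05, -1.38,  0.04]), 0.0141, 9.7)
15 (array([ 7.46,  0.17, -3.41, -0.01, -1.38,  0.01]), 0.0138, 10.0)
16 (array([ 8.83,  0.36, -3.03,  0.11, -1.42,  0.03]), 0.0138, 10.2)
17 (array([ 8.15,  1.26, -2.97,  0.18, -1.42,  0.02]), 0.0137, 10.5)
18 (array([ 8.95,  0.92, -2.45,  0.19, -1.45,  0.01]), 0.014, 10.7)
19 (array([ 8.81,  1.53, -1.7 ,  0.33, -1.4 ,  0.03]), 0.0136, 11.0)
20 (array([ 6.18,  1.32, -1.26,  0.37, -1.18, -0.56]), 0.0145, 11.2)
21 (array([ 5.63,  3.25, -0.84,  0.52, -0.91, -0.74]), 0.0159, 11.5)
22 (array([ 5.08,  2.7 , -2.37,  0.48, -0.9 , -0.82]), 0.0179, 11.7)
(array([ 5.85,  2.86, -1.28,  0.47, -0.92, -0.82]), 0.0178, 12.0)
```

```bash
cat >> act.py <<'E'
import cv2
from vis import *
RX,RY,RW=.6361,.0067,.1424
def hole(i): y=(i-2)*.046; return RX-np.sin(RW)*y, RY+np.cos(RW)*y
def bowl():
    im=get_image("top"); hsv=cv2.cvtColor(im["frame"],cv2.COLOR_BGR2HSV)
    m=cv2.inRange(hsv,(3,150,60),(16,255,255)); m[:, 260:]=0
    n,l,s,_=cv2.connectedComponentsWithStats(m); k=1+np.argmax(s[1:,4])
    c,_=cv2.findContours((l==k).astype(np.uint8),cv2.RETR_EXTERNAL,cv2.CHAIN_APPROX_NONE)
    h=cv2.convexHull(max(c,key=len))[:,0].astype(float); P=atz(im,h,.065)
    (x,y),r=cv2.minEnclosingCircle((P[:,:2]*1000).astype(np.float32)); return x/1e3,y/1e3,r
E
python3 - <<'E'
from act import *
gripper_open(); lin(.476,-.352,.2,speed=.2); print(ft())
im=get_image("top");P=cloud(im)[220:250,435:470].reshape(-1,3);b=P[P[:,2]>.085];print(cv2.minAreaRect(b[:,:2].astype(np.float32)*1000))
print("bowl",bowl())
x,y=hole(4); move_to([x,y,.20],down(RW)); lin(x,y,.12,speed=.2); lin(x,y,.075,speed=.1); print(ft())
close(); hold(.2); print(ft())
lin(x,y,.21,speed=.12); print(ft()); print("bowl",bowl())
E
```

```text
(array([ 0.35, -1.3 , -0.22,  0.12,  0.01,  0.04]), 0.0877, 14.0)
((463.5147705078125, -288.3486022949219), (57.05069351196289, 105.80038452148438), 7.883599281311035)
bowl (0.5166908569335937, 0.3540274353027344, 89.10755920410156)
(array([ 0.74, -0.28,  0.49, -0.08,  0.06, -0.01]), 0.0879, 17.4)
(array([ 1.21,  0.26, -0.58, -0.01, -0.17, -0.02]), 0.0195, 18.6)
(array([ 0.8 ,  0.31, -0.95, -0.1 ,  0.05, -0.03]), 0.0194, 19.9)
bowl (0.5166908569335937, 0.3540274353027344, 89.10755920410156)
```

```bash
cat >> act.py <<'E'
def tobowl(dx,dy,phi=.6):
    bx,by,_=bowl(); x,y=bx+dx,by+dy
    move_to([x,y,.21],down(phi)); print("held",ft()); b2=bowl(); print("bowl",bx,by,b2)
    lin(x,y,.12,speed=.2); lin(x,y,.080,speed=.06); print("low",ft())
    gripper_open(); hold(.2); lin(x,y,.2,speed=.25)
E
python3 - <<'E'
from act import *
im=get_image("top");P=cloud(im)[220:250,435:470].reshape(-1,3);b=P[P[:,2]>.085];print(cv2.minAreaRect(b[:,:2].astype(np.float32)*1000))
tobowl(-.02,0)
x,y=hole(1); move_to([x,y,.20],down(RW)); hold(.1); b=bowl(); print(b)
im=get_image("scene"); cv2.imwrite("pics/a1.png",im["frame"])
lin(x,y,.12,speed=.2); lin(x,y,.075,speed=.1)
close(); hold(.2); print(ft()); lin(x,y,.21,speed=.12); print(ft())
E
```

```text
((476.2955322265625, -351.50689697265625), (41.05418395996094, 13.976407051086426), 0.5312334299087524)
held (array([ 0.93, -0.83, -1.03, -0.  ,  0.01,  0.  ]), 0.0191, 21.1)
bowl 0.5166505737304687 0.35389138793945313 (0.5167727661132813, 0.35398431396484376, 89.066650390625)
low (array([-0.52, -0.32, -0.28, -0.06,  0.03,  0.04]), 0.0193, 22.6)
(0.5166505737304687, 0.35389138793945313, 89.22013092041016)
(array([ 2.11,  0.54, -1.48,  0.03, -0.46,  0.04]), 0.0196, 28.7)
(array([ 0.61, -1.09, -1.02, -0.05,  0.1 , -0.02]), 0.0195, 30.0)
```

View pics/a1.png

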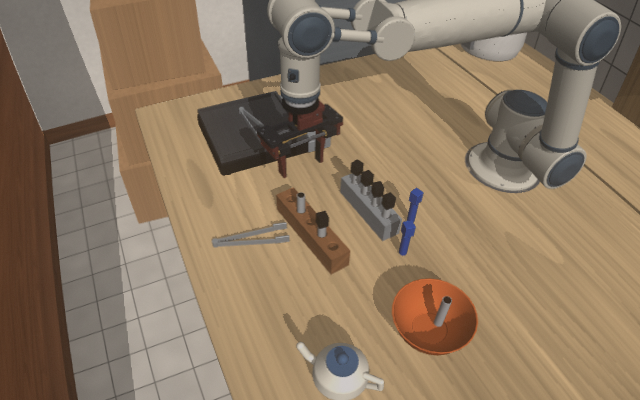

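The knob bar is at 0.5° (off). The first empty leans in the bowl at (441,312), with its mouth towards the robot side, and the far half of the bowl is free. The second empty goes there, then cap 0 to hole 4.

```bash
cat >> act.py <<'E'
def pickcap(x,y,phi):
    move_to([x,y,.21],down(phi)); lin(x,y,.135,speed=.25); lin(x,y,.091,speed=.1); print("at cap",ft())
    close(); hold(.2); print("grip",ft()); lin(x,y,.215,speed=.15); print("up",ft())
def place(i,dphi=0,off=(0,0)):
    x,y=hole(i); x+=off[0];y+=off[1]; move_to([x,y,.215],down(RW+dphi)); print("held",ft())
    lin(x,y,.142,speed=.15)   # foot about 6 mm above the rack
    for z in (.13,.12,.11,.1,.095,.092):
        lin(x,y,z,speed=.06); f=ft(); print(z,f[0][:5],f[1])
        if f[0][2]>12: print("BLOCKED"); return False
    return True
def release():
    gripper_open(); p=state()["ee_pos"]; lin(p[0],p[1],.2,speed=.2)
E
python3 - <<'E'
from act import *
tobowl(.025,0,1.57); print(bowl())
pickcap(.4581,.0636,.15); print(place(4))
E
```

```text
held (array([ 0.25, -0.29,  0.63,  0.  ,  0.  , -0.02]), 0.0197, 31.6)
bowl 0.5166505737304687 0.35389138793945313 (0.51647509765625, 0.32567724609375, 81.99110412597656)
low (array([ 0.03, -0.11, -0.42,  0.02, -0.01,  0.01]), 0.0194, 33.0)
(0.5165005493164062, 0.32436920166015626, 81.9582748413086)
at cap (array([ 0.89,  0.62,  0.2 , -0.06,  0.07,  0.01]), 0.0877, 37.2)
grip (array([ 2.95,  0.  , -1.2 , -0.01, -0.58, -0.01]), 0.024, 38.4)
up (array([-0.97, -0.17, -0.22,  0.  ,  0.05,  0.04]), 0.0236, 39.4)
held (array([-0.25, -0.13, -0.74, -0.07,  0.01,  0.02]), 0.0242, 40.1)
0.13 [-0.45  0.52  0.23 -0.02  0.01] 0.024
0.12 [ 0.36 -0.21 -1.26 -0.03 -0.15] 0.0242
0.11 [ 0.97  0.86 -2.31 -0.02 -0.28] 0.0238
0.1 [ 0.99 -0.23 -1.39 -0.03 -0.42] 0.0242
0.095 [ 2.18  0.89 -1.28 -0.04 -0.37] 0.024
0.092 [ 1.71  0.13 -1.7   0.03 -0.34] 0.0239
True
```

```bash
python3 - <<'E'
from act import *
release()
pickcap(.4622,.0176,-.0); 
cv2.imwrite("pics/a2.png",get_image("scene")["frame"])
if place(2): release()
E
```

```text
at cap (array([ 0.74,  0.28,  0.49, -0.09,  0.08,  0.02]), 0.088, 46.1)
grip (array([ 1.41, -0.53, -0.29, -0.04, -0.27,  0.06]), 0.0241, 47.3)
up (array([-0.36, -0.73, -0.79, -0.06,  0.01,  0.01]), 0.0242, 48.3)
held (array([ 0.67,  0.62, -0.5 , -0.08,  0.04,  0.01]), 0.0239, 49.1)
0.13 [ 1.14  0.65 -0.69 -0.11 -0.02] 0.0241
0.12 [ 3.27  0.97 -0.61  0.06 -0.48] 0.0238
0.11 [ 2.56  0.04 -2.86  0.06 -0.77] 0.0239
0.1 [ 3.59  0.89 -2.49  0.04 -0.96] 0.0236
0.095 [ 4.12  0.62 -2.9   0.03 -1.11] 0.0237
0.092 [ 5.29  1.16 -0.93  0.07 -1.05] 0.0242
```

View pics/a2.png

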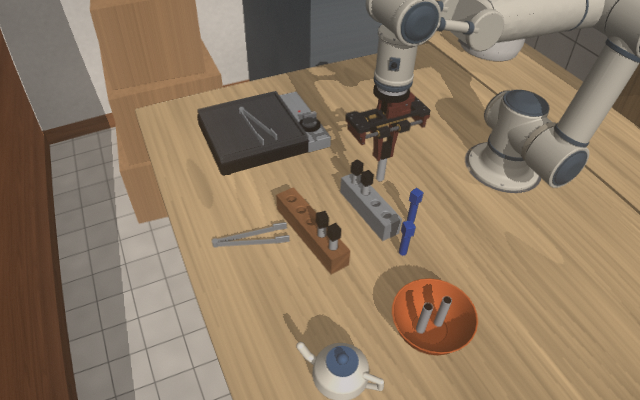

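Both empties are in the bowl (about (424,318) and (442,312)), and the first capped tube is seated beside the kept one at (333,232). Continuing with the remaining two.

```bash
python3 - <<'E'
from act import *
pickcap(.4660,-.0284,.16)
if place(1,0,(.0008,0)):
    release(); pickcap(.4698,-.0738,.3)
    if place(0,.1,(.0008,0)):
        release(); move_to([.35,.05,.35],down(0)) if False else move_to([.42,-.25,.30],down(-.5))
for n in("scene","top"): cv2.imwrite(f"pics/b_{n}.png",get_image(n)["frame"])
s=cv2.imread("pics/b_scene.png")[150:360,260:490];cv2.imwrite("pics/b_crop.png",cv2.resize(s,None,fx=2.8,fy=2.8,interpolation=cv2.INTER_CUBIC))
E
```

```text
at cap (array([-1.61, -0.51,  0.66, -0.06,  0.02,  0.02]), 0.088, 55.0)
grip (array([ 3.23,  0.4 , -0.69,  0.09, -0.51, -0.03]), 0.0237, 56.2)
up (array([-1.26, -0.11, -1.32, -0.07,  0.03, -0.  ]), 0.0238, 57.2)
held (array([ 0.64,  0.54, -0.79, -0.04,  0.06,  0.01]), 0.0237, 58.0)
0.13 [-0.24 -0.86 -1.16 -0.02  0.05] 0.0235
0.12 [-1.23  0.22 -0.82 -0.04  0.07] 0.024
0.11 [-0.18 -0.31 -0.24 -0.08  0.1 ] 0.0237
0.1 [-0.41 -1.1   0.57 -0.04  0.02] 0.024
0.095 [ 0.05 -0.28  0.47 -0.08  0.04] 0.0236
0.092 [ 0.36  0.46 -0.07 -0.07  0.05] 0.0243
at cap (array([-0.26, -0.22,  0.04, -0.04,  0.06, -0.04]), 0.0878, 63.9)
grip (array([ 3.39, -0.48, -1.86,  0.07, -0.73,  0.01]), 0.0239, 65.1)
up (array([-0.09,  0.72, -0.77, -0.1 ,  0.01,  0.04]), 0.0239, 66.1)
held (array([ 0.03,  0.26, -0.63, -0.02,  0.03,  0.03]), 0.024, 66.9)
0.13 [ 0.15 -0.26 -0.76 -0.07  0.06] 0.0237
0.12 [ 0.31  1.19 -1.13  0.07 -0.08] 0.0237
0.11 [ 1.43  0.06 -1.17  0.19 -0.26] 0.0239
0.1 [ 2.02  1.32 -1.89  0.21 -0.37] 0.024
0.095 [ 1.48  1.64 -1.71  0.2  -0.38] 0.0239
0.092 [ 2.29  0.43 -1.17  0.18 -0.45] 0.0238
```

View pics/b_crop.png

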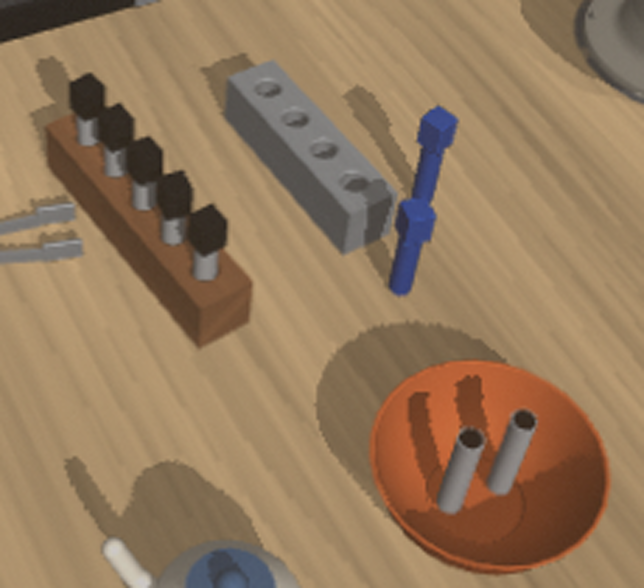

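All five capped tubes stand in the rack (crop (88,95) to (208,232)), the caddy is empty, and both empties are in the bowl. One numeric check of cap heights and the knob, then I hand in.

```bash
python3 - <<'E'
from act import *
C=cloud(get_image("top")); P=C[140:200,250:370].reshape(-1,3); ok=True
for i in range(5):
    h=hole(i); b=P[(np.hypot(P[:,0]-h[0],P[:,1]-h[1])<.022)&(P[:,2]>.1)]; print(i,len(b),np.round(b.mean(0)-[*h,0],4)); ok&=bool(len(b)>40 and b[:,2].mean()<.121)
S=cloud(get_image("scene"))[95:130,295:330].reshape(-1,3); b=S[(S[:,2]>.085)&(S[:,2]<.1)&(np.hypot(S[:,0]-.476,S[:,1]+.352)<.035)]
print("knob",len(b),cv2.minAreaRect(b[:,:2].astype(np.float32)*1000) if len(b) else None, bowl(), ft())
if ok: print(job_done())
E
```

```text
0 98 [-0.0024 -0.0002  0.1156]
1 97 [-0.0026 -0.0004  0.116 ]
2 95 [-2.600e-03 -1.000e-04  1.167e-01]
3 97 [-0.0019 -0.0002  0.1162]
4 97 [-0.0029 -0.0011  0.1165]
knob 76 ((476.97802734375, -351.0346374511719), (21.19258689880371, 40.37126159667969), 87.9792709350586) (0.5166908569335937, 0.3540274353027344, 89.10755920410156) (array([-0.04, -0.05, -0.08, -0.03,  0.13,  0.05]), 0.0881, 72.5)
the job is handed in; nothing more can be done
None
```

The job is handed in: the griddle knob is at its off stop, both empty tubes are in the upright bowl, and all five capped tubes stand fully down in their own rack holes; the hand-in call gave no verdict, so this rests on my own camera checks.

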